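# Unlatch the tensioner's drop bar and hold it raised

### The arm

A 6-joint arm with a two-finger parallel gripper is mounted at the origin on the work surface. World frame = base frame: x ahead of the robot, y to its left, z up, the work surface at z = 0. Lengths are in mm, angles in rad, forces in N, time in s.
With the tool pointing down it reaches from about 425 to 1125 mm from the base axis. Payload 14.9 kg.
Tool frame: the origin (TCP) lies at the very end of the fingers, on their centre line; the grasp point (between the pads) lies 19 mm behind it; z points along the fingers, y is the direction in which the jaws open and shut (so a half turn about z gives the same grasp; the last joint's range is limited). The gripper opens to 91 mm and grips with 3 to 60 N. Pads are 32 mm wide; open, the fingers measure 118 mm over their backs; the gripper's body (76 mm by 178 mm) begins 60 mm behind the grasp point.
Start: joints at [-1.346, 0.379, 1.734, -0, 1.028, -0.033], TCP at [178.463, -676.882, 213.932] pointing down, gripper open.
Joint ranges: [-2.77, 2.77], [-0.74, 2.19], [0, 2.66], [-1.06, 4.2], [0.31, 2.87], [-3.08, 3.08]. Speed limits (rad/s): [1.89, 1.89, 2.39, 3.14, 3.14, 3.14].

### API

Orientations are given as a unit quaternion [x, y, z, w].
In Python, from bench import monitor, vision, ticket gives the robot as it stands.
- The arm moves only by the shell command python3 -m crank 'ROWS' [FORCE]. ROWS is JSON, a list of rows, each a list of 5 numbers: the shift along the world's x, y, z in m, then the turn about the world's z in rad, then the finger opening in m, from 0 to 0.0912. In form: [[dx, dy, dz, yaw, hand], ...]. A call has 1 to 10 rows; each row shifts and turns the pose as measured when the row begins; what a row does not reach is not made up. A row lasts 1/8 s, in which the tool goes at most 62.5 mm and 10.7 degrees, less where a joint would pass 70% of its speed; a pose out of reach is approached as far as the arm can. A call is refused whole if a number of a shift passes 0.0625 or a number of a turn 0.188, either way. A call with a gripper value outside its range is refused whole. The fingers move at their own pace and stop on an object; FORCE is the grip in N (left out, the last holds). Time passes only in rows, so rows that do not move let the fingers close. It gives the time, the measured TCP pose, the force and the opening at its end, in the units of the state.
- monitor.read_state(): the state, without advancing time (a new reading comes with each control period).
- vision.capture(name): name is "side" or "top" or "wrist"; returns a dict with "frame" (420x560x3 uint8, blue, green, red), "intrinsics" (3x3 intrinsics, pixels), "position" and "attitude" of the camera in the world. Camera axes: x right, y up, looking along -z (the intrinsics and any distortion apply to the point x, -y, -z); pixel columns grow to the right and rows downward; lengths in mm; the calibration is good to about 2 mm. The wrist camera is an equidistant fisheye: a pixel r from the principal point sees the ray r / f radians off the axis. A picture is of the moment at which its call begins. There is no depth.
- ticket.job_done(): hands the job in, once; it reports no verdict.
The state is a dict: "time_s": time; "joint_positions": joint angles; "joint_velocities": joint speeds; "tau": joint torques, N m; "eef_pos": TCP position; "tcp_rot": TCP orientation; "wrist_force": force on the tool from outside, world axes, zero at the start; "wrist_torque": the same for the moment, N m; "width": finger opening in mm.
Only numpy, scipy, OpenCV 4.12 (cv2) and the standard library are available. Lean on these libraries where they do the work, as an engineer would, in place of code of your own. Each camera call takes 0.05 s, during which the arm holds its last target. There are 200 camera calls.

### The job

The drop bar of the bench string tensioner is latched down on its ball: pull the red latch tab sideways against its spring, away from the bar, while the bar is still down, then lift the bar's yellow coupler off the ball and hold it about 10 cm above where it sat, ready for the next string. Nothing else keeps the bar up, so finish while still holding it there in the gripper, steady. Leave the ink bottles, reel, tools, can and dish where they are.

Things in the scene. Friction and masses are not known exactly. Their poses are not given: they have to be found in the camera images.
- machine: Bench string tensioner, fixed. Blue base plate 110 (x) x 440 (y) x 16 mm; origin on the table right under the ball stud, plate from own y = -380 to +60 mm. Own z up; own y runs along the drop bar from hinge to ball; own -x is the way the latch pulls. The bar's hinge axis is parallel to own x, at y = -300, z = 95 mm.
- socket (a point): Centre of the yellow coupler cup (52 mm across) at the free end of the aluminium drop bar (22 mm square, a 70 mm steel weight round it, 190 mm from the coupler), 300 mm from the hinge. Seated over the 33 mm steel ball it is 95 mm above the table, the coupler's top 118 mm. Axes as the machine's at joint value 0; they tilt with the bar.
- latch_tab (a point): Grip point in the middle of the red upright tab, 20 mm below its top, 52 mm to the machine's -x side of the socket. Tab 14 mm thick along the machine's x, 34 mm wide along y; seated, its top is 175 mm and this point 155 mm above the table, higher than the coupler. It rides on the coupler, free only to slide along x: lifting the tab lifts the bar. Axes as socket.
- latch (a joint): Latch slide in m: 0 = closed (a steel keeper lies under the ball head, the bar cannot lift), 0.016 = pulled out fully to the machine's -x. The keeper clears the ball at 0.0075. The spring takes 3.6 N to start and about 11 N fully out, and closes the latch when it is let go.
- tongue (a joint): Drop bar hinge in rad: 0 = seated on the ball, positive = raised (0.34 is about 100 mm up at the coupler), up to 1.1. Swings freely and falls back when let go; about 4 N at the coupler carries it.
- ink_orange_mid (a point): orange stencil-ink bottle, 42 dia x 95 tall (sizes in mm); a loose bystander, the point is its middle, half-way up. To be left alone.
- ink_green_mid (a point): green stencil-ink bottle, 38 dia x 100 tall (sizes in mm); a loose bystander, the point is its middle, half-way up. To be left alone.
- reel_mid (a point): yellow string reel lying flat, a ring 110 outside, 64 inside, 24 tall (sizes in mm); a loose bystander, the point is its middle, half-way up. To be left alone.
- awl_mid (a point): awl with a handle, 150 long, lying flat (sizes in mm); a loose bystander, the point is its middle, half-way up. To be left alone.
- clamp_mid (a point): steel starting clamp, about 105 long x 30 wide x 38 tall, lying flat (sizes in mm); a loose bystander, the point is its middle, half-way up. To be left alone.
- ball_can_mid (a point): green ball can, 74 dia x 170 tall, standing (sizes in mm); a loose bystander, the point is its middle, half-way up. To be left alone.
- dish_mid (a point): white grommet dish, 72 dia x 26 tall (sizes in mm); a loose bystander, the point is its middle, half-way up. To be left alone.

How it is judged:
By the outcome, as a careful person would: the job done as asked, in the order asked, and still so for the second after the job is handed in, while the arm keeps its last pose, push and grip.
It also fails if it takes over 38 s, if anything falls off the work surface, if the arm or the gripper's body presses on something with over 40 N, if the wrist force passes 120 N, or if a joint passes its speed limit or range.

## Working session

There is one attempt and no reset: what is moved stays moved. The work goes in short steps, Python scripts to look and compute and a shell command to move; the robot and the scene stay as the last step left them, time stands still between calls to the robot, and variables do not carry over. Pictures are saved under pics/ and viewed, about 8 in all and at most 12, crops included, and the job is handed in when it is done.

```bash
mkdir -p pics; ls
cat > h.py <<'E'
import numpy as np, cv2
from scipy.spatial.transform import Rotation as R
from bench import monitor, vision, ticket
def cap(n,f=None):
    c=vision.capture(n)
    if f: cv2.imwrite('pics/'+f,c['frame'])
    return c
def att(c):
    a=np.array(c['attitude'],float)
    return a if a.shape==(3,3) else R.from_quat(a).as_matrix()
def ray(c,u,v):
    K=np.array(c['intrinsics']); x=(u-K[0,2])/K[0,0]; y=(v-K[1,2])/K[1,1]
    return np.array(c['position'],float), att(c)@np.array([x,-y,-1.])
def onz(c,u,v,z):
    p,d=ray(c,u,v); return p+d*(z-p[2])/d[2]
def proj(c,P):
    q=att(c).T@(np.array(P)-np.array(c['position'])); K=np.array(c['intrinsics'])
    return K[0,0]*q[0]/-q[2]+K[0,2], K[1,1]*q[1]/q[2]+K[1,2]
def tri(c1,a,c2,b):
    p,d=ray(c1,*a);q,e=ray(c2,*b)
    s=np.linalg.lstsq(np.c_[d,-e],q-p,rcond=None)[0]
    A=p+d*s[0];B=q+e*s[1]; return (A+B)/2,np.linalg.norm(A-B)
def blobs(c,lo,hi,amin=30):
    h=cv2.cvtColor(c['frame'],cv2.COLOR_BGR2HSV); m=cv2.inRange(h,lo,hi)
    n,l,s,ce=cv2.connectedComponentsWithStats(m)
    return m,[(s[i].tolist(),ce[i].round(1).tolist()) for i in range(1,n) if s[i][4]>amin]
E
python3 - <<'E'
from h import *
t=cap('top','top.png');s=cap('side','side.png')
for c in(t,s):
    print(c['position'],c['attitude'],c['intrinsics'],[k for k in c])
    print('red',blobs(c,(0,150,80),(6,255,255))[1],blobs(c,(172,150,80),(180,255,255))[1]); print('yel',blobs(c,(22,120,90),(34,255,255))[1]); print('blue',blobs(c,(95,120,50),(125,255,255),200)[1])
print(monitor.read_state())
E
```

```text
pics
[ 435.1945524   120.26905709 1159.61815473] [ 0.04811184 -0.05565595 -0.69589936  0.71436107] [[410.41374751   0.         288.52785792]
 [  0.         410.41374751 208.97388106]
 [  0.           0.           1.        ]] ['frame', 'intrinsics', 'position', 'attitude']
red [([245, 233, 13, 6, 69], [250.8, 235.2])] []
yel [([260, 147, 39, 38, 784], [279.1, 165.2]), ([243, 208, 18, 18, 255], [251.3, 216.4]), ([247, 226, 12, 7, 55], [252.6, 229.1])]
blue [([402, 19, 82, 52, 2450], [445.8, 41.1]), ([98, 56, 176, 88, 3056], [179.3, 100.3]), ([284, 194, 106, 44, 2309], [343.1, 217.4]), ([161, 386, 18, 19, 252], [169.8, 394.7])]
[171.03565368 566.88027096 781.63432624] [-0.13387966  0.3228182   0.87468826 -0.33583491] [[408.20371118   0.         273.13230141]
 [  0.         408.20371118 213.6868729 ]
 [  0.           0.           1.        ]] ['frame', 'intrinsics', 'position', 'attitude']
red [([267, 217, 14, 42, 450], [274.0, 237.6])] []
yel [([207, 189, 44, 37, 880], [228.3, 205.6]), ([244, 221, 21, 17, 288], [254.1, 228.9]), ([260, 242, 7, 8, 33], [263.9, 245.6])]
blue [([0, 173, 179, 142, 3630], [88.4, 240.8]), ([276, 189, 69, 74, 918], [306.7, 225.4]), ([224, 243, 49, 45, 807], [247.1, 267.2])]
{'time_s': 0.1, 'joint_positions': array([-1.34630791e+00,  3.79380740e-01,  1.73471378e+00,  3.32392057e-05,
        1.02848813e+00, -3.33053643e-02]), 'joint_velocities': array([-6.91354985e-04,  7.03810738e-05,  1.25283871e-03, -3.67519309e-04,
       -2.06092149e-03,  1.72448842e-04]), 'tau': array([ 1.38375781e-03, -7.65027881e+01, -4.35293305e+01,  6.52594725e-02,
        3.98233894e-02, -4.11011786e-05]), 'eef_pos': array([ 178.3837296 , -676.52706282,  213.34088891]), 'tcp_rot': array([ 9.91705273e-01,  1.28531732e-01, -3.30799479e-05, -4.94098121e-04]), 'wrist_force': array([ 0.27807887,  0.23830179, -0.30515012]), 'wrist_torque': array([ 0.0037391 , -0.06605589,  0.04073328]), 'width': 90.98335297465087}
```

View pics/top.png

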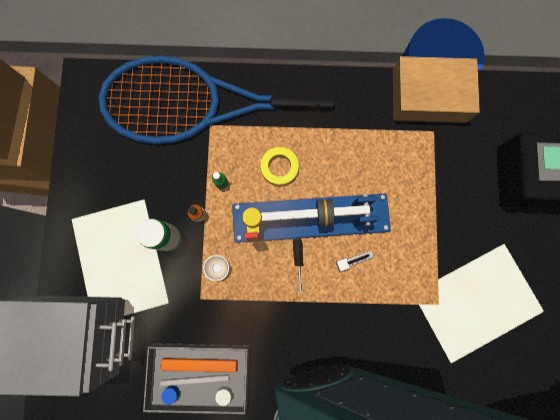

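View pics/side.png

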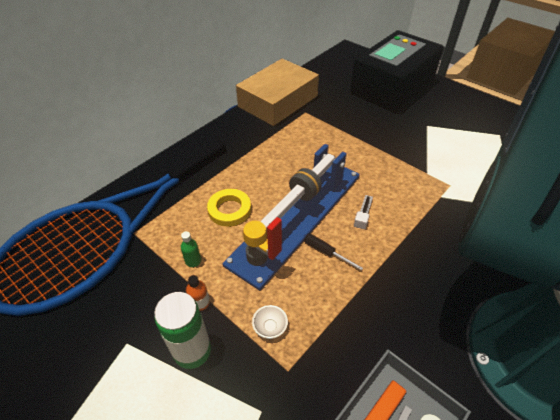

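Top view: coupler at about (251,216), red tab at (251,235) on the robot's side, bar running right to the hinge near (368,210). The orange bottle (196,213) and green bottle (219,180) stand left of the ball. The side view agrees. Next I measure these.

Run:
```python
from h import *
t=cap('top');s=cap('side')
# tab: top-view blob = top face + a bit of side
m,b=blobs(t,(0,150,80),(6,255,255)); 
for lo,hi in [((0,120,50),(8,255,255))]:
  for c in (t,s):
    m=blobs(c,lo,hi)[1]; print(m)
print('tab top z175',onz(t,250.8,235.2,175),'coupler z118',onz(t,251.3,216.4,118))
print('coupler tri',tri(t,(251.3,216.4),s,(254.1,226)))
# tab edges in side: min-area rect
mm=blobs(s,(0,120,50),(8,255,255))[0]
k=max(cv2.findContours(mm,0,1)[0],key=cv2.contourArea); print(cv2.approxPolyDP(k,2,True)[:,0].tolist())
mm=blobs(t,(0,120,50),(8,255,255))[0][225:245,240:265]; print(cv2.minAreaRect(np.argwhere(mm>0)[:,::-1].astype(np.float32)))
# base plate in top
mb=blobs(t,(95,120,50),(125,255,255))[0]; mb[:185]=0;mb[250:]=0;mb[:,:225]=0;mb[:,400:]=0
r=cv2.minAreaRect(np.argwhere(mb>0)[:,::-1].astype(np.float32)); P=np.array([onz(t,*p,16) for p in cv2.boxPoints(r)]);print(P.round(1))
print([np.linalg.norm(P[i]-P[i-1]).round(1) for i in range(4)])
L=[P[i]-P[i-1] for i in range(4)];l=max(L,key=np.linalg.norm);l=l*np.sign(l[1]);l/=np.linalg.norm(l)
print('y axis',l,'yaw',np.arctan2(-l[0],l[1])); o=P.mean(0)+160*l; print('origin',o)
x=np.array([l[1],-l[0],0]);tab=o-52*x;tab[2]=155;print('tab',tab,'proj socket top',proj(t,[*o[:2],118]),'proj tabtop',proj(t,[*tab[:2],175]),proj(s,[*tab[:2],175]))
for n,px,z in(('orange',(196,213),95),('green',(219,178),100),('reel',(279,165),24),('awl',(298,250),20),('dish',(216,268),26)):print(n,onz(t,*px,z).round())
```

```text
[([244, 233, 16, 8, 84], [250.7, 235.7])]
[([267, 217, 15, 43, 490], [274.1, 237.5])]
tab top z175 [514.94098758 200.49513419 175.        ] coupler z118 [567.67847871 205.72439804 118.        ]
coupler tri (array([567.59876483, 205.78684268, 126.66807573]), np.float64(2.536051828279197))
[[278, 217], [267, 227], [268, 256], [271, 259], [280, 250], [281, 230]]
((11.5, 11.5), (15.0, 7.0), 0.0)
[[ 614.7  269.1   16. ]
 [ 656.9 -168.6   16. ]
 [ 549.8 -174.7   16. ]
 [ 509.2  257.2   16. ]]
[np.float64(106.3), np.float64(439.7), np.float64(107.2), np.float64(433.8)]
y axis [-0.09587503  0.99539338 -0.        ] yaw 0.09602251955340528
origin [567.32043506 205.00595944  16.        ]
tab [515.55997935 200.020458   155.        ] proj socket top (np.float64(251.57580703939868), np.float64(216.54639704484075)) proj tabtop (np.float64(251.00783853560625), np.float64(234.9477427180328)) (np.float64(274.8542411498422), np.float64(222.42116475301776))
orange [576. 352.  95.]
green [670. 296. 100.]
reel [729. 141.  24.]
awl [490.  81.  20.]
dish [435. 304.  26.]
```

The measurements agree: plate size about right, yaw 0.096, socket at (567,205), tab at (515.5,200). I'll grip the tab across its thickness, with the jaws along machine x and a turn of +1.41. First I go round at a height of about 240 mm.

```bash
python3 -m crank '[[0.05,0.043,0.006,0.14,0.06],[0.05,0.043,0.006,0.14,0.06],[0.05,0.043,0.006,0.14,0.06],[0.05,0.043,0.006,0.14,0.06],[0.05,0.043,0.006,0.14,0.06],[0.05,0.043,0.006,0.14,0.06],[0.01,0.055,0,0.14,0.06],[0.01,0.055,0,0.14,0.06],[0.01,0.055,0,0.14,0.06],[0.01,0.055,0,0.14,0.06]]' 20
python3 -m crank '[[0.01,0.055,0,0,0.06],[0.01,0.055,0,0,0.06],[0,0.055,0,0,0.06],[0,0.055,0,0,0.06],[0,0.055,0,0,0.06],[0,0.055,0,0,0.06]]'
python3 -c "
from h import *
s=monitor.read_state();print(s['eef_pos'],R.from_quat(s['tcp_rot']).as_matrix()[:,1:],s['joint_positions'])"
```

```text
time_s: 1.45
eef_pos: [504.8, -203.9, 247.5]
tcp_rot: [0.661, 0.751, 0.0, 0.0]
wrist_force: [0.8, 0.4, -0.4]
width: 60.2
time_s: 2.2
eef_pos: [524.3, 137.2, 248.3]
tcp_rot: [0.66, 0.751, 0.001, 0.001]
wrist_force: [1.2, -0.6, 0.9]
width: 60.2
[524.25867499 137.21542921 248.26310498] [[ 9.91667533e-01  2.63862027e-03]
 [ 1.28798255e-01 -5.01514902e-04]
 [ 2.55204901e-03 -9.99996393e-01]] [ 2.13502127e-01  8.50883756e-02  2.03355597e+00 -1.23095008e-03
  1.02047620e+00  8.49881683e-02]
```

```bash
python3 -m crank '[[-0.004,0.031,0,-0.033,0.06],[-0.004,0.031,-0.02,0,0.06],[0,0,-0.02,0,0.06],[0,0,0,0,0.06]]'
python3 - <<'E'
from h import *
cap('side','s2.png');w=cap('wrist','w2.png');print(w['position'],w['attitude'],w['intrinsics'])
s=monitor.read_state();print(s['eef_pos'],R.from_quat(s['tcp_rot']).as_matrix()[:,1:])
K=np.array(w['intrinsics'])
def fish(P):
    q=att(w).T@(np.array(P)-w['position']);x,y,z=q[0],-q[1],-q[2];r=np.hypot(x,y);th=np.arctan2(r,z);return np.array([K[0,0]*th*x/r+K[0,2],K[1,1]*th*y/r+K[1,2]]).round(1)
print('tabtop pred',fish([515.5,200,175]),'coupler',fish([567.3,205,118]))
print(blobs(w,(0,120,50),(8,255,255))[1],blobs(w,(22,120,90),(34,255,255))[1])
E
```

```text
time_s: 2.7
eef_pos: [515.2, 205.1, 207.6]
tcp_rot: [0.671, 0.742, 0.001, 0.001]
wrist_force: [-0.6, 0.8, -0.5]
width: 60.0
[506.46507394 284.44091336 379.07349348] [-0.14115389 -0.00905553  0.04905052  0.98873031] [[325.1922621    0.         278.24564553]
 [  0.         325.1922621  212.93264621]
 [  0.           0.           1.        ]]
[516.2186702  205.06059405 209.17421645] [[ 9.95050333e-01  5.56920741e-03]
 [ 9.92136752e-02  6.96677494e-04]
 [ 5.61084999e-03 -9.99984249e-01]]
tabtop pred [277.9 248.9] coupler [338.6 222.9]
[([268, 189, 21, 77, 1317], [277.7, 228.8])] [([344, 193, 22, 47, 636], [354.2, 217.3]), ([393, 214, 78, 60, 2386], [433.5, 239.2])]
```

View pics/w2.png

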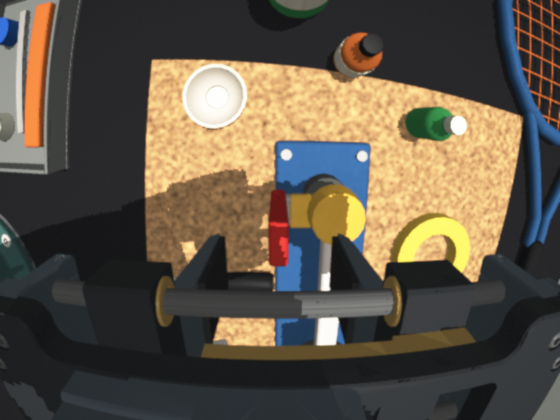

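The wrist view shows the red tab (268–289, 190–265) centred between the fingers at (222) and (335), close to the predicted (278,249). I go down and close.

```bash
python3 -m crank '[[0,-0.005,-0.02,0,0.06],[0,0,-0.025,0,0.06],[0,0,-0.02,0,0.06],[0,0,-0.005,0,0.06],[0,0,0,0,0.06]]'
python3 -c "
from h import *
s=monitor.read_state();print(s['eef_pos'],R.from_quat(s['tcp_rot']).as_matrix()[:,1:])"
```

```text
time_s: 3.42
eef_pos: [519.8, 198.9, 143.1]
tcp_rot: [0.672, 0.74, 0.005, 0.004]
wrist_force: [0.9, 0.4, 0.1]
width: 59.9
[519.84807588 198.91945319 143.09575434] [[ 0.99529627  0.01288548]
 [ 0.09598459  0.00312855]
 [ 0.01312632 -0.99991208]]
```

```bash
python3 -m crank '[[-0.0045,0.001,-0.006,0,0.04],[0,0,0,0,0.03],[0,0,0,0,0.02]]' 40
python3 -m crank '[[0,0,0,0,0.0],[0,0,0,0,0.0],[0,0,0,0,0.0],[0,0,0,0,0.0]]' 40
python3 -c "
from h import *
s=monitor.read_state();print(s['eef_pos'],s['wrist_force'],s['width'],R.from_quat(s['tcp_rot']).as_matrix()[:,1:])"
```

```text
time_s: 3.8
eef_pos: [516.0, 200.2, 138.7]
tcp_rot: [0.672, 0.74, 0.007, 0.004]
wrist_force: [0.2, -0.5, 0.4]
width: 32.8
time_s: 4.3
eef_pos: [516.2, 200.3, 138.8]
tcp_rot: [0.672, 0.74, 0.007, 0.004]
wrist_force: [3.1, 0.4, -2.0]
width: 13.7
[516.21343069 200.3357458  138.79560069] [ 3.13645717  0.43585616 -2.04499878] 13.734468481902683 [[ 0.99527564  0.0155186 ]
 [ 0.09578866  0.00411183]
 [ 0.01584119 -0.99987112]]
```

```bash
python3 -m crank '[[-0.004,-0.0004,0,0,0],[-0.004,-0.0004,0,0,0],[-0.004,-0.0004,0,0,0],[0,0,0,0,0]]' 50
python3 -c "
from h import *
s=monitor.read_state();print(s['eef_pos'],s['wrist_force'],s['width'])
t=cap('top')
print(blobs(t,(0,120,50),(8,255,255))[1]);c=cap('side','s3.png');print(blobs(c,(0,120,50),(8,255,255))[1])"
```

```text
time_s: 4.8
eef_pos: [505.1, 199.2, 139.2]
tcp_rot: [0.672, 0.74, 0.008, 0.005]
wrist_force: [9.1, -0.3, -5.4]
width: 13.7
[505.06726702 199.24687113 139.21735392] [ 9.11242655 -0.28673677 -5.43762142] 13.70359230337994
[]
[([271, 226, 15, 36, 312], [276.6, 245.1])]
```

The latch is out about 11 mm at 9 N, as the spring figures predict, and the bar is still down. I pull a little more, then start the arc.

```bash
python3 -m crank '[[-0.0025,-0.0002,0,0,0],[0,0,0,0,0]]' 50
python3 -m crank '[[0,-0.0011,0.005,0,0],[0,-0.0011,0.005,0,0],[0.0002,-0.0013,0.005,0,0],[0.0002,-0.0013,0.005,0,0]]'
python3 -c "
from h import *
s=monitor.read_state();print(s['eef_pos'],s['wrist_force'],s['width'],s['wrist_torque'],s['tcp_rot'])
c=cap('side','s4.png');print(blobs(c,(0,120,50),(8,255,255))[1],blobs(c,(22,120,90),(34,255,255))[1])"
```

```text
time_s: 5.15
eef_pos: [503.7, 199.0, 139.7]
tcp_rot: [0.672, 0.74, 0.009, 0.006]
wrist_force: [8.7, -0.1, -5.4]
width: 13.9
time_s: 5.65
eef_pos: [505.3, 194.6, 160.1]
tcp_rot: [0.673, 0.74, 0.011, 0.007]
wrist_force: [9.2, 0.4, -7.2]
width: 14.4
[505.25039603 194.64836773 160.08163882] [ 9.24949296  0.41354721 -7.20216836] 14.412317735424528 [ 0.68475029 -0.1421694   0.05509156] [0.67291937 0.73959343 0.0114991  0.00698917]
[([272, 217, 15, 39, 357], [277.6, 238.0])] [([207, 189, 44, 37, 886], [228.2, 205.9]), ([244, 214, 15, 14, 94], [249.6, 219.0])]
```

View pics/s4.png

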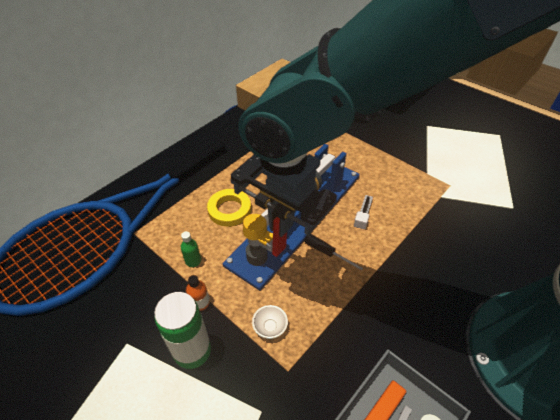

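The side view shows the coupler (250,219) lifted off the ball together with the tab (278,238). Nothing else has moved. I carry on along the arc.

```bash
python3 -m crank '[[0,-0.0029,0.010,0,0],[0,-0.0032,0.0099,0,0],[0,-0.0036,0.0098,0,0],[0,-0.0039,0.0096,0,0]]'
python3 -c "
from h import *
s=monitor.read_state();print(s['eef_pos'],s['wrist_force'],s['width'],s['wrist_torque'],s['tcp_rot'])"
```

```text
time_s: 6.2
eef_pos: [505.8, 181.0, 200.3]
tcp_rot: [0.673, 0.739, 0.013, 0.007]
wrist_force: [9.5, 0.6, -7.9]
width: 14.2
[505.84215804 181.04759767 200.3165652 ] [ 9.48263394  0.62206472 -7.87777086] 14.162813484768396 [ 0.67669812 -0.19332509  0.06365514] [0.67332839 0.73919121 0.01311105 0.00730223]
```

```bash
python3 -m crank '[[0,-0.0043,0.0095,0,0],[0,-0.0046,0.0094,0,0],[0,-0.0049,0.0090,0,0],[0,-0.0036,0.0065,0,0],[0,0,0,0,0],[0,0,0,0,0]]'
python3 - <<'E'
from h import *
s=monitor.read_state();print(s['eef_pos'],s['wrist_force'],s['width'],s['tcp_rot'])
c=cap('side','s5.png');t=cap('top','t5.png');w=cap('wrist','w5.png')
for x in(c,t,w):print(blobs(x,(0,120,50),(8,255,255))[1],blobs(x,(22,120,90),(34,255,255))[1])
v=lambda c:c['frame'][130:310,150:390]
cv2.imwrite('pics/z5.png',np.hstack([cv2.resize(v(c),(400,300)),cv2.resize(w['frame'],(400,300))]))
l=np.array([-.0959,.9954,0]);o=np.array([567.3,205,95])
for a in(.3,.34,.38):
    P=o+l*(-300+300*np.cos(a)-23*np.sin(a))+[0,0,300*np.sin(a)+23*np.cos(a)]; print(a,P,proj(c,P))
E
```

```text
time_s: 6.95
eef_pos: [506.9, 163.6, 235.9]
tcp_rot: [0.674, 0.739, 0.016, 0.008]
wrist_force: [10.3, 1.1, -6.7]
width: 14.1
[506.86656736 163.61252588 235.88594692] [10.26796771  1.1262385  -6.65943838] 14.118542068596621 [0.6740023  0.7385027  0.01635621 0.00819372]
[([276, 176, 18, 51, 478], [285.0, 204.2])] [([249, 185, 15, 11, 62], [254.5, 189.0]), ([207, 189, 43, 37, 836], [227.3, 205.5])]
[] [([260, 147, 39, 38, 786], [279.1, 165.3])]
[([265, 172, 30, 119, 2904], [278.1, 236.4])] [([350, 180, 117, 78, 4707], [416.6, 218.3]), ([312, 185, 28, 26, 579], [323.9, 196.4])]
0.3 [569.23679813 184.89688367 205.62880125] (np.float64(259.4650228971039), np.float64(193.8756242182589))
0.34 [569.68252075 180.27047804 216.72948495] (np.float64(260.702209624831), np.float64(188.5038367626495))
0.38 [570.17045771 175.20590607 227.63542744] (np.float64(262.10279040221803), np.float64(182.99088886460157))
```

View pics/z5.png

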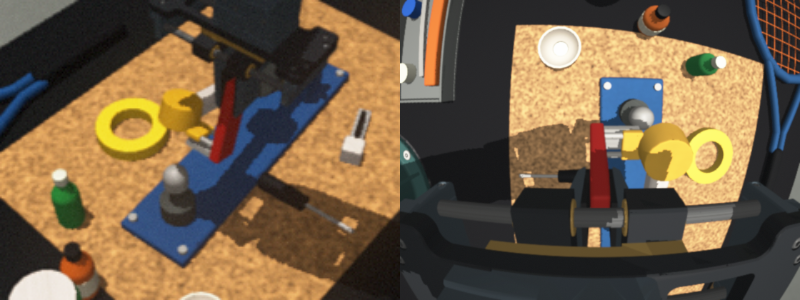

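Side crop: the bare ball is visible and the yellow coupler is high above it, with the tilted tab still between the pads. The bystanders have not moved. I check that it holds steady for 1 s and measure the coupler's height across two views.

```bash
python3 -m crank '[[0,0,0,0,0],[0,0,0,0,0],[0,0,0,0,0],[0,0,0,0,0],[0,0,0,0,0],[0,0,0,0,0],[0,0,0,0,0],[0,0,0,0,0]]'
python3 - <<'E'
from h import *
c=cap('side');w=cap('wrist')
K=np.array(w['intrinsics'])
def fish(P):
    q=att(w).T@(np.array(P)-w['position']);x,y,z=q[0],-q[1],-q[2];r=np.hypot(x,y);th=np.arctan2(r,z);return np.array([K[0,0]*th*x/r+K[0,2],K[1,1]*th*y/r+K[1,2]]).round(1)
# coupler extent in side (all yellow shades) and silhouette bbox predicted from cup cylinder
h=lambda c,roi:[x for x in blobs(c,(18,120,60),(36,255,255))[1]]
print(h(c,0));print(h(w,0))
l=np.array([-.0959,.9954,0]);xx=np.array([.9954,.0959,0]);o=np.array([567.3,205,95])
for a in(.28,.31,.34,.37):
    up=np.array([0,0,np.cos(a)])-l*np.sin(a);al=l*np.cos(a)+np.array([0,0,np.sin(a)]);cc=o-300*l+300*al
    p=[cc+23*up+26*(np.cos(f)*xx+np.sin(f)*al) for f in np.arange(0,6.3,.2)]
    print(a,'h',cc[2]-95,'side top rim bbox',np.ptp([proj(c,q) for q in p],0).round(),np.min([proj(c,q) for q in p],0).round(1),'wrist',np.min([fish(q) for q in p],0),np.max([fish(q) for q in p],0))
s=monitor.read_state();print(s['eef_pos'],s['wrist_force'],s['width'],np.abs(s['joint_velocities']).max())
E
```

```text
time_s: 8.1
eef_pos: [507.6, 164.2, 234.9]
tcp_rot: [0.674, 0.738, 0.019, 0.009]
wrist_force: [9.5, 0.9, -5.2]
width: 14.4
[([271, 147, 37, 21, 83], [287.3, 156.6]), ([206, 183, 72, 44, 1800], [239.6, 203.9])]
[([308, 171, 158, 88, 9097], [386.8, 213.2]), ([238, 279, 8, 52, 289], [241.0, 305.0]), ([311, 279, 8, 53, 273], [315.4, 305.2]), ([120, 336, 283, 24, 4120], [269.6, 349.0])]
0.28 h 82.90669456923413 side top rim bbox [26. 15.] [245.7 189.1] wrist [332.5 182.2] [404.3 246.3]
0.31 h 91.51759093303303 side top rim bbox [26. 15.] [246.5 185.4] wrist [334.8 190.4] [408.8 254.2]
0.34 h 100.0461276422443 side top rim bbox [26. 14.] [247.4 181.7] wrist [337.2 199.6] [413.3 262.8]
0.37 h 108.48462958948858 side top rim bbox [27. 13.] [248.4 177.8] wrist [339.7 210. ] [418. 272.]
[507.541344   164.19242543 234.84118731] [ 8.69204893  2.06950925 -5.60817372] 14.206642308122644 0.0019159481979522696
```

Side view: the coupler's top row is at 183, which puts it about 97 mm up (a ≈ 0.33). It's steady, so I hand it in.

```bash
python3 -c "
from h import *
print(ticket.job_done())"
```

```text
the job is handed in; nothing more can be done
None
```

The latch is pulled, the coupler is off the ball, and I handed the job in at about 8 s with the gripper still holding it there.

I gripped the red tab across its thickness at 50 N. With the bar still down, I pulled it about 12 mm to the machine's -x; the force was about 9 N, as the spring figures predict. I then raised the bar along its hinge arc without letting go of the tab.

Last checks:
- **Height:** the coupler is about 97 mm above its seat by the side camera, and the arm's own position agrees (TCP up 96 mm).
- **Grip:** the opening was 14.2 mm on the 14 mm tab, and joint speeds were near zero.
- **Forces:** the wrist force stayed around 10–12 N.
- **Bystanders:** the reel measured unmoved in the top view during the hold. The bottles, dish, awl and clamp looked undisturbed in the pictures; the can was only partly in view in the last one.

Not everything was perfect:
- The held pose sagged about 1 mm over the last second of zero-shift rows.
- The tool built up about 2° of tilt during the moves.
- The red and yellow blobs of the latch and coupler were hidden from the top camera by the arm, so the final height rests on the side view and the arm's position. I did not get a clean match from the wrist camera: the coupler's mask merged with the reel there. Its upper edge was at row 171, where I had predicted 200, and I did not resolve that.

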